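# Set up the folding vegetable crate and load the carrot

### The arm

A 7-joint arm with a two-finger parallel gripper is mounted at the origin on the work surface. World frame = base frame: x ahead of the robot, y to its left, z up, the work surface at z = 0. Lengths are in m, angles in rad, forces in N, time in s.
With the tool pointing down it reaches from about 0.425 to 1.025 m from the base axis. Payload 3.6 kg.
Tool frame: the origin (TCP) lies on the centre line of the jaws, within the pads' length; the fingertips stand r.finger_overhang ahead of it and the grasp point (between the pads) lies 5 mm behind it (r.finger_overhang is the distance from the TCP to the fingertips, in m); z points along the fingers, y is the direction in which the jaws open and shut (so a half turn about z gives the same grasp; the last joint's range is limited). The gripper opens to 85 mm and grips with 20 to 120 N. Pads are 22 mm wide; open, the fingers measure 114 mm over their backs; the gripper's body (76 mm by 85 mm) begins 54 mm behind the grasp point. The pads swing forward as they close: fully open they stand 13 mm farther back than shut.
Start: joints at [1.159, 0.591, 0.048, 1.609, -0.033, 0.943, -0.034], TCP at [0.227, -0.688, 0.245] pointing down, gripper open.
Joint ranges: [-2.69, 2.69], [-0.47, 2.24], [-1.27, 1.36], [0.19, 2.51], [-1.53, 4.68], [0.08, 2.07], [-3.09, 3.09]. Speed limits (rad/s): [2.57, 2.57, 3.14, 3.14, 3.14, 3.14, 3.14].

### API

Orientations are given as a unit quaternion [w, x, y, z].
In Python, from bench import r gives the robot as it stands. The module is installed in compiled form; this text tells all that it offers.
- The arm moves only by the tool play_rows, never from a script. Its argument "moves" is text: rows parted by semicolons, each of 7 numbers parted by spaces: the closure, from -1 (fully open) to 1 (shut), so that 0 is half open, then the shift along the tool's x, y, z in units of 300 mm (1.0 is 300 mm), then the turn, a rotation vector about the tool's x, y, z in units of 180 degrees (1.0 is 180 degrees). In form: gripper x y z ax ay az; .... A call has 1 to 10 rows; each row is the pose to reach, as a shift and turn from the pose commanded when the call began, along the tool's axes at that moment, turning the shorter way round; what a row does not reach only later rows make up. A row lasts 1/12 s, in which the tool goes at most 41.7 mm and 7.16 degrees, less where a joint would pass 70% of its speed; a pose out of reach is approached as far as the arm can. A call with a number of a shift or a turn outside -1 to 1 is refused whole. A call with a gripper value outside its range is refused whole. The fingers move at their own pace and stop on an object; "grip_force" is the grip in N (left out, the last holds). Time passes only in rows, so rows that repeat a pose let the fingers close. It gives the time, the measured TCP pose, the force and the opening at its end, in the units of the state.
- r.get_state(): the state, without advancing time (a new reading comes with each control period).
- r.capture(name): name is "scene" or "side" or "wrist"; returns (picture, depth): 480x640x3 uint8, blue, green, red; 480x640 float32, m along the optical axis (not along the pixel's ray), 0 where there is no reading.
- r.camera_info(name): a dict with "fx", "fy", "cx", "cy" (pixels), "world_to_cam" (4x4, takes a point from world to camera coordinates); the wrist camera has in their place "mount" (4x4, takes a point from camera to tool coordinates, whose origin is the TCP and whose axes are the flange's). Camera axes: x right, y up, looking along -z (the intrinsics and any distortion apply to the point x, -y, -z); pixel columns grow to the right and rows downward; lengths in m; the calibration is good to about 2 mm. The wrist camera is an equidistant fisheye: a pixel r from the principal point sees the ray r / f radians off the axis. A picture is of the moment at which its call begins: read the wrist's pose just before it. camera_info takes no time and is no camera call.
- r.close_job(): hands the job in, once; it reports no verdict.
The state is a dict: "clock": time; "joint_pos": joint angles; "qvel": joint speeds; "tau": joint torques, N m; "tcp_pos": TCP position; "orientation": TCP orientation; "ft_force": force on the tool from outside, world axes, zero at the start; "torque": the same for the moment, N m; "gripper_width": finger opening in m.
Only numpy, scipy, OpenCV 4.12 (cv2) and the standard library are available. Lean on these libraries where they do the work, as an engineer would, in place of code of your own. Each camera call takes 0.05 s, during which the arm holds its last target. There are 200 camera calls.

### The job

Set up the folding vegetable crate: swing its left, right and far walls (as seen from the robot) fully upright, without bumping the utensil rail that stands over the far one. Only when all three walls are up, lay the carrot down flat on the crate's floor, set down gently and not dropped, and let go with all the walls still upright. Leave the leek, the onion and the celeriac where they are.

Things in the scene. Friction and masses are not known exactly. Their poses are not given: they have to be found in the camera images.
- crate: green crate, fixed. Origin: centre of its underside; x to its far wall, y to its left wall. Floor 170 (x) by 240 mm (y), top 20 mm above the worktop. Near wall fixed at x = -82 mm, 70 mm high. Walls 6 mm thick, hinged at y = +120 (left), y = -120 (right), x = +85 mm (far), open outwards at first; each reaches 56 mm from its hinge (80 mm high when up); left and right 150 mm long, far 220
- wall_left (a joint): hinge angle of the crate's left wall, rad: 0 = lying flat open, pointing +y away from the crate; 1.571 = fully upright, against its stop. Starts between 0.3 and 0.65. Stiff hinge: the wall stays at any angle it is left at; moving it takes about 2 N at the handle
- wall_right (a joint): hinge angle of the crate's right wall, rad: 0 = lying flat open, pointing -y away from the crate; 1.571 = fully upright, against its stop. Starts between 0.3 and 0.65. Stiff hinge: the wall stays at any angle it is left at; moving it takes about 2 N at the handle
- wall_far (a joint): hinge angle of the crate's far wall, rad: 0 = lying flat open, pointing +x away from the crate; 1.571 = fully upright, against its stop. Starts between 0.3 and 0.65. Stiff hinge: the wall stays at any angle it is left at; moving it takes about 2 N at the handle
- wall_left_grip (a point): middle of the left wall's orange handle, the point to grip: round bar 10 mm thick, 100 mm long, parallel to the hinge, on the wall's inner face, 36 mm off the wall's mid-plane and 50 mm from the hinge line. Above the wall when it lies flat, inside the crate (33 mm from the wall's face) when upright; turns with the wall
- wall_right_grip (a point): middle of the right wall's orange handle, the point to grip: round bar 10 mm thick, 100 mm long, parallel to the hinge, on the wall's inner face, 36 mm off the wall's mid-plane and 50 mm from the hinge line. Above the wall when it lies flat, inside the crate (33 mm from the wall's face) when upright; turns with the wall
- wall_far_grip (a point): middle of the far wall's orange handle, the point to grip: round bar 10 mm thick, 100 mm long, parallel to the hinge, on the wall's inner face, 36 mm off the wall's mid-plane and 50 mm from the hinge line. Above the wall when it lies flat, inside the crate (33 mm from the wall's face) when upright; turns with the wall
- wall_left_hinge (a point): middle of the hinge line of the left wall, 24 mm above the worktop; the hinge line runs along the crate's x axis
- wall_right_hinge (a point): middle of the hinge line of the right wall, 24 mm above the worktop; the hinge line runs along the crate's x axis
- wall_far_hinge (a point): middle of the hinge line of the far wall, 24 mm above the worktop; the hinge line runs along the crate's y axis
- rail: fixed steel rail along the crate's y, about 175 mm beyond its origin. Origin: on the worktop under the bar's middle. Bar 12 mm thick, 560 long, centre 210 mm up; posts at y = +-270; ladle and turner hang at y = -+235. An upright gripper at the far handle hits the bar: lean the tool 30 to 45 degrees, wrist to the robot, fingertips away
- carrot: orange carrot with short green stalk stubs, lying, 145 mm long with the stubs, 34 mm thick, tapering only at the last 35 mm of its +x end, about 60 to 130 g. Origin on its underside at mid-length; x along the carrot. Slightly faceted, so it does not roll. Lies on the board beside the leek
- carrot_center (a point): centre of the carrot, on its axis, 17 mm above what it lies on
- board: wooden chopping board, 220 mm (x) by 210 mm (y), 14 mm thick, fixed. Origin: centre of its underside; the carrot and the leek lie on it, about 84 mm apart, in either order
- leek: leek, white turning green, 140 mm long, 32 mm thick, lying on the board (leave alone). Origin on its underside at mid-length, x along it
- celeriac: half a celeriac, tan dome, 110 mm across, 75 mm high (leave alone). Origin: centre of its underside
- onion: peeled white onion, 82 mm across, 80 mm high (leave alone). Origin: centre of its underside
Not all that is in view belongs to the job. There is more than one size of the carrot; the job needs the smallest.

How it is judged:
On the way, in this order (a step that is already met when the one before it is completed fails the run):
1. the left, right and far walls are all upright (each hinge above 1.45 rad) (value of joint each of wall_left, wall_right, wall_far above 1.45 rad), for 0.2 s.
2. the carrot is down on the floor of the crate (x of carrot_center in the frame of crate between -0.07 and 0.07 m and y of carrot_center in the frame of crate between -0.105 and 0.105 m and z of carrot_center in the frame of crate below 0.044 m and angle between carrot's own x axis and vertical above 1.4 rad), for 0.2 s.
At the end, for the whole second after the job is handed in: all three hinged walls are upright (hinges above 1.45 rad, within 7 degrees of upright) and the carrot lies flat on the crate's floor (its centre within 70 mm of the crate's middle in x and 105 mm in y and less than 44 mm above the worktop, its axis within 10 degrees of level), released and at rest (all of step 1 and all of step 2 and linear speed of carrot below 0.02 m/s and contact force between the fingers and carrot below 0.05 N); the robot touches nothing.
It fails at once if the arm or gripper bumps the utensil rail (over 4 N) (contact force between any of the arm, the fingers and rail above 4 N).
It fails at once if the carrot is dropped (moves faster than 0.7 m/s while not held) (linear speed of carrot above 0.7 m/s and contact force between the fingers and carrot below 0.05 N).
It fails at once if the leek, onion or celeriac is moved by more than 30 mm (distance of any of leek, celeriac, onion from where it was at the start of the episode above 0.03 m).
It also fails if it takes over 72 s, if anything falls off the work surface, if the arm or the gripper's body presses on something with over 40 N, if the wrist force passes 120 N, or if a joint passes its speed limit or range.

## Working session

There is one attempt and no reset: what is moved stays moved. The work goes in short steps, Python scripts to look and compute and a tool call to move; the robot and the scene stay as the last step left them, time stands still between calls to the robot, and variables do not carry over. Pictures are saved under pics/ and viewed, about 8 in all and at most 12, crops included, and the job is handed in when it is done.

Besides the shell and the picture viewer there is one more tool, called after "Request:" as name(argument=value, ...) on one line, values as JSON. play_rows: Moves the arm, as the interface text tells. Shifts and turns lie within -1 to 1; 1 stands for 300 mm of shift or 180 degrees of turn. Its arguments: {"type":"object","properties":{"moves":{"type":"string"},"grip_force":{"type":"number"}},"required":["moves"]}

```bash
mkdir -p pics
python3 - <<'E'
from bench import r
import cv2,numpy as np
s=r.get_state();print({k:np.round(v,3) for k,v in s.items()},r.finger_overhang)
for n in("scene","side","wrist"):
    im,d=r.capture(n);cv2.imwrite(f"pics/{n}0.png",im);np.save(f"pics/{n}0.npy",d)
    i=r.camera_info(n);print(n,{k:np.round(v,4).tolist() for k,v in i.items()})
a=cv2.imread("pics/scene0.png");cv2.imwrite("pics/a.png",a)
E
```

```text
{'clock': np.float64(0.0), 'joint_pos': array([ 1.158,  0.592,  0.048,  1.61 , -0.033,  0.943, -0.034]), 'qvel': array([-0.001, -0.002, -0.001,  0.001,  0.   ,  0.   , -0.002]), 'tau': array([-0.0000e+00, -5.4870e+01,  1.5470e+00, -1.9813e+01,  9.0000e-03,
        9.0000e-03,  0.0000e+00]), 'tcp_pos': array([ 0.227, -0.688,  0.244]), 'orientation': array([-0.001,  0.987,  0.159, -0.   ]), 'ft_force': array([-0.582,  0.146,  0.157]), 'torque': array([ 0.003, -0.032,  0.005]), 'gripper_width': np.float64(0.085)} 0.014
scene {'fx': 582.2177, 'fy': 582.2177, 'cx': 309.5602, 'cy': 234.9199, 'world_to_cam': [[0.8706, 0.4918, 0.0151, -0.4654], [-0.3935, 0.6774, 0.6215, 0.1219], [0.2954, -0.547, 0.7833, -1.6799], [0.0, 0.0, 0.0, 1.0]]}
side {'fx': 433.4246, 'fy': 433.4246, 'cx': 316.5694, 'cy': 249.777, 'world_to_cam': [[-0.7564, -0.6541, 0.0024, 0.4257], [0.4026, -0.4626, 0.7899, -0.2236], [-0.5155, 0.5985, 0.6133, -0.9377], [0.0, 0.0, 0.0, 1.0]]}
wrist {'fx': 371.6483, 'fy': 371.6483, 'cx': 314.7461, 'cy': 240.5146, 'mount': [[-0.0008, 0.9537, 0.3006, 0.0761], [1.0, 0.0005, 0.0011, 0.0002], [0.0009, 0.3006, -0.9537, -0.1295], [0.0, 0.0, 0.0, 1.0]]}
```

View pics/scene0.png

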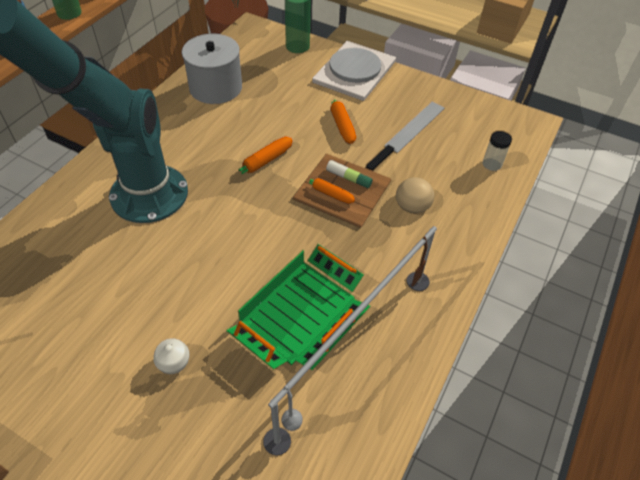

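View pics/side0.png

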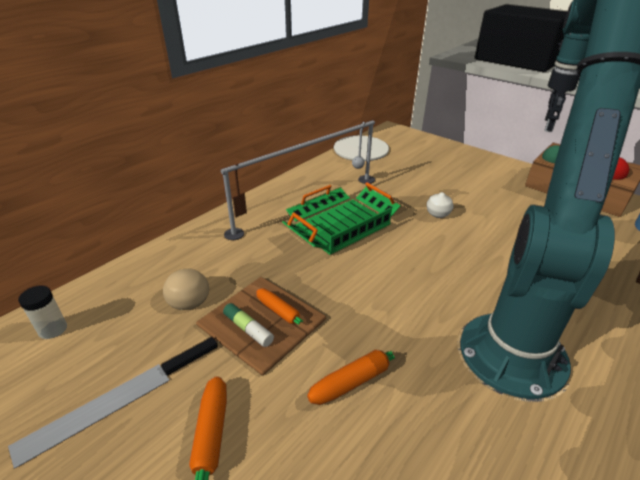

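The scene view shows the crate around (300,310) with its three orange handles at about (335,258), (257,340) and (340,325). The rail runs from (275,405) to (430,235). The small carrot is on the board at (333,190), beside the leek at (350,173). The larger carrots at (268,153) and (343,120) are decoys. Next I'll measure these with colour masks and depth.

```bash
cat > h.py <<'E'
from bench import r
import cv2,numpy as np
from scipy.spatial.transform import Rotation as R
def cloud(n,im,d,pose=None):
    i=r.camera_info(n);v,u=np.mgrid[:480,:640]
    X=(u-i["cx"])/i["fx"];Y=-(v-i["cy"])/i["fy"]
    if n=="wrist":
        th=np.hypot(X,Y);s=np.where(th>1e-6,np.tan(np.minimum(th,1.5))/np.maximum(th,1e-6),1);X=X*s;Y=Y*s
    P=np.stack([X*d,Y*d,-d],-1)
    if n=="wrist":
        M=np.array(i["mount"]);p,Rm=pose
        return (P@M[:3,:3].T+M[:3,3])@Rm.T+p
    M=np.linalg.inv(np.array(i["world_to_cam"]));return P@M[:3,:3].T+M[:3,3]
def rot(s):
    q=s["orientation"];return R.from_quat([q[1],q[2],q[3],q[0]])
def hsv(im,lo,hi,d):
    return (cv2.inRange(cv2.cvtColor(im,cv2.COLOR_BGR2HSV),lo,hi)>0)&(d>0)
E
python3 - <<'E'
from h import *
for n in("scene","side"):
    im=cv2.imread(f"pics/{n}0.png");d=np.load(f"pics/{n}0.npy");P=cloud(n,im,d)
    for nm,lo,hi in(("orange",(3,170,90),(18,255,255)),("green",(50,120,40),(75,255,255))):
        m=hsv(im,lo,hi,d).astype(np.uint8)
        k,l,st,c=cv2.connectedComponentsWithStats(m)
        for j in range(1,k):
            if st[j,4]<25: continue
            q=P[l==j];q=q[np.linalg.norm(q-np.median(q,0),axis=1)<.25]
            if len(q)<10: continue
            xy=q[:,:2].astype(np.float32);b=cv2.minAreaRect(xy)
            print(n,nm,st[j,4],c[j].round(),"mean",q.mean(0).round(3),"zr",np.percentile(q[:,2],[3,50,97]).round(3),"rect",np.round(b[0],3),np.round(b[1],3),round(b[2],1))
E
```

```text
scene orange 595 [343. 122.] mean [0.361 0.52  0.038] zr [0.021 0.04  0.05 ] rect [0.358 0.53 ] [0.047 0.181] 43.3
scene orange 767 [268. 153.] mean [0.232 0.281 0.036] zr [0.013 0.039 0.049] rect [0.232 0.293] [0.185 0.045] 74.4
scene orange 550 [333. 191.] mean [0.472 0.244 0.038] zr [0.012 0.041 0.05 ] rect [0.465 0.26 ] [0.065 0.15 ] 84.2
scene orange 162 [336. 259.] mean [0.605 0.007 0.083] zr [0.061 0.085 0.09 ] rect [0.602 0.013] [0.025 0.107] 78.7
scene orange 189 [336. 325.] mean [ 0.691 -0.154  0.077] zr [0.04  0.079 0.083] rect [ 0.687 -0.139] [0.134 0.025] 78.3
scene orange 251 [256. 338.] mean [ 0.55  -0.275  0.079] zr [0.056 0.084 0.09 ] rect [ 0.545 -0.274] [0.033 0.111] 79.4
scene green 97 [307.  18.] mean [0.046 0.844 0.129] zr [0.082 0.127 0.178] rect [0.045 0.843] [0.014 0.039] 3.7
scene green 55 [293.  20.] mean [0.011 0.81  0.129] zr [0.111 0.128 0.146] rect [0.009 0.812] [0.057 0.021] 7.0
scene green 33 [243. 169.] mean [0.198 0.198 0.023] zr [-0.002  0.025  0.035] rect [0.191 0.202] [0.02  0.034] 60.2
scene green 666 [335. 270.] mean [0.606 0.004 0.04 ] zr [0.0
[... 1446 characters left out ...]
.047 0.178] 43.6
side green 78 [551. 154.] mean [ 0.209 -0.778  0.124] zr [0.108 0.123 0.142] rect [ 0.212 -0.777] [0.029 0.033] 28.1
side green 3795 [342. 218.] mean [ 0.581 -0.137  0.032] zr [0.015 0.027 0.067] rect [ 0.591 -0.158] [0.39  0.224] 79.4
side green 52 [230. 310.] mean [0.525 0.341 0.043] zr [0.036 0.044 0.047] rect [0.525 0.34 ] [0.02  0.024] 86.0
side green 36 [297. 320.] mean [0.397 0.257 0.032] zr [0.019 0.033 0.037] rect [0.398 0.258] [0.013 0.016] 83.9
side green 44 [390. 355.] mean [0.189 0.199 0.027] zr [0.022 0.027 0.033] rect [0.189 0.19 ] [0.015 0.033] 1.4
side green 113 [201. 475.] mean [0.287 0.606 0.027] zr [0.022 0.027 0.033] rect [0.287 0.607] [0.02  0.015] 41.9
```

Run:
```python
from h import *
for n in("scene","side"):
    im=cv2.imread(f"pics/{n}0.png");d=np.load(f"pics/{n}0.npy");P=cloud(n,im,d)
    g=P[hsv(im,(50,120,40),(75,255,255),d)];g=g[(np.abs(g[:,0]-.58)<.2)&(np.abs(g[:,1]+.13)<.25)]
    nw=g[(g[:,2]>.062)&(g[:,2]<.078)&(g[:,0]<.55)]
    if len(nw)>10:
        v=cv2.fitLine(nw[:,:2].astype(np.float32),cv2.DIST_HUBER,0,.01,.01).ravel();print(n,"near",len(nw),v.round(3),np.degrees(np.arctan2(v[1],v[0])))
    o=P[hsv(im,(3,150,70),(20,255,255),d)]
    H={}
    for k,c in dict(L=(.603,.01),R=(.546,-.274),F=(.69,-.145)).items():
        q=o[(np.linalg.norm(o[:,:2]-c,axis=1)<.075)&(o[:,2]>.03)];zt=np.percentile(q[:,2],97);q=q[q[:,2]>zt-.012]
        v=cv2.fitLine(q[:,:2].astype(np.float32),cv2.DIST_HUBER,0,.01,.01).ravel()
        t=(q[:,:2]-v[2:])@v[:2];mid=v[2:]+v[:2]*(np.percentile(t,1)+np.percentile(t,99))/2
        H[k]=mid;print(n,k,len(q),"mid",mid.round(4),"ztop",zt.round(4),"len",np.ptp(t).round(3),"ang",np.degrees(np.arctan2(v[1],v[0])).round(1))
    fl=g[(g[:,2]>.012)&(g[:,2]<.026)]
    b=cv2.minAreaRect(fl[:,:2].astype(np.float32));print(n,"floor",np.round(b[0],4),np.round(b[1],4),b[2])
    yaw=np.radians(-10.2);ex=np.array([np.cos(yaw),np.sin(yaw)]);ey=np.array([-ex[1],ex[0]])
    for nm,q in(("floor",fl),("near",nw)):
        if len(q): print(nm,"x",np.percentile(q[:,:2]@ex,[1,50,99]).round(3),"y",np.percentile(q[:,:2]@ey,[1,50,99]).round(3))
    for k in H: print(k,"cx,cy",(H[k]@ex).round(4),(H[k]@ey).round(4))
    gr=P[(P[...,2]>.195)&(P[...,2]<.225)&(P[...,0]>.6)&(P[...,0]<.95)&(np.abs(P[...,1]+.15)<.25)]
    if len(gr)>10:
        v=cv2.fitLine(gr[:,:2].astype(np.float32),cv2.DIST_HUBER,0,.01,.01).ravel();print(n,"rail",len(gr),v.round(3),np.degrees(np.arctan2(v[1],v[0])).round(2),"x",(v[2:]@ex).round(3),gr[:,2].max())
```

```text
scene near 200 [ 0.186  0.982  0.492 -0.133] 79.25951
scene L 159 mid [0.6004 0.0067] ztop 0.0901 len 0.106 ang -10.2
scene R 192 mid [ 0.5471 -0.2721] ztop 0.0894 len 0.107 ang -10.3
scene F 180 mid [ 0.6915 -0.1536] ztop 0.0833 len 0.107 ang 79.6
scene floor [ 0.5803 -0.1266] [0.2585 0.1783] 79.69731903076172
floor x [0.507 0.592 0.671] y [-0.14  -0.032  0.088]
near x [0.503 0.507 0.512] y [-0.143 -0.037  0.087]
L cx,cy 0.5897 0.1129
R cx,cy 0.5867 -0.1709
F cx,cy 0.7078 -0.0287
scene rail 1322 [ 0.185  0.983  0.743 -0.176] 79.31 x 0.762 0.22494110144425083
side near 205 [ 0.18   0.984  0.49  -0.112] 79.64061
side L 114 mid [0.5974 0.0144] ztop 0.0877 len 0.108 ang -11.5
side R 101 mid [ 0.5467 -0.2652] ztop 0.0868 len 0.111 ang -10.5
side F 95 mid [ 0.688  -0.1457] ztop 0.081 len 0.107 ang 80.6
side floor [ 0.5758 -0.127 ] [0.2488 0.1841] 78.43572998046875
floor x [0.5   0.599 0.675] y [-0.14  -0.021  0.095]
near x [0.499 0.502 0.508] y [-0.137 -0.012  0.093]
L cx,cy 0.5854 0.12
R cx,cy 0.585 -0.1642
F cx,cy 0.7029 -0.0215
side rail 621 [ 0.185  0.983  0.746 -0.13 ] 79.33 x 0.757 0.22043152594350834
```

```bash
cat >> h.py <<'E'
O=np.array([.5727,-.1290,0]);YAW=-10.4
RC=R.from_euler('z',YAW,degrees=True)
def W(p): return O+RC.apply(p)          # crate -> world
def C(p): return RC.inv().apply(np.asarray(p)-O)
def tool(yaw,tilt=0): return R.from_euler('z',yaw,degrees=True)*R.from_euler('x',180,degrees=True)*R.from_euler('x',tilt,degrees=True)
def rel(p0,R0,p,Rt):
    return np.r_[R0.inv().apply(np.asarray(p)-p0)/.3,(R0.inv()*Rt).as_rotvec()/np.pi].round(4)
E
python3 - <<'E'
from h import *
s=r.get_state();p,R0=s["tcp_pos"],rot(s)
for z in(.24,.18): print(rel(p,R0,[.547,-.2687,z],tool(YAW)))
E
```

```text
[ 1.4507e+00 -9.9260e-01  1.6300e-02 -5.0000e-04  2.0000e-04  1.5930e-01]
[ 1.4508e+00 -9.9220e-01  2.1630e-01 -5.0000e-04  2.0000e-04  1.5930e-01]
```

Request:
play_rows(moves="0.2 0.95 -0.65 0 0 0 0.159; 0.2 0.95 -0.65 0 0 0 0.159; 0.2 0.95 -0.65 0 0 0 0.159; 0.2 0.95 -0.65 0 0 0 0.159; 0.2 0.95 -0.65 0 0 0 0.159; 0.2 0.95 -0.65 0 0 0 0.159; 0.2 0.95 -0.65 0 0 0 0.159; 0.2 0.95 -0.65 0 0 0 0.159; 0.2 0.95 -0.65 0 0 0 0.159; 0.2 0.95 -0.65 0 0 0 0.159", grip_force=25)

```text
clock: 0.98
tcp_pos: [0.4409, -0.4085, 0.2449]
orientation: [-0.002, 0.996, -0.085, 0.001]
ft_force: [-0.0, -0.1, -0.5]
gripper_width: 0.0342
```

Run:
```python
from h import *
s=r.get_state();p,R0=s["tcp_pos"],rot(s);print(s["clock"],p,s["gripper_width"],R0.as_matrix().round(3).tolist())
for z in(.24,.18): print(rel(p,R0,[.547,-.2687,z],tool(YAW)))
```

```text
0.9833 [ 0.44093237 -0.40851604  0.24489921] 0.034175295664726275 [[0.985, -0.17, 0.001], [-0.17, -0.985, 0.003], [0.001, -0.003, -1.0]]
[ 2.691e-01 -5.194e-01  1.830e-02 -1.100e-03 -2.000e-04  3.400e-03]
[ 2.689e-01 -5.187e-01  2.183e-01 -1.100e-03 -2.000e-04  3.400e-03]
```

Request:
play_rows(moves="0.3 0.269 -0.519 0.2 0 0 0.003; 0.3 0.269 -0.519 0.2 0 0 0.003; 0.3 0.269 -0.519 0.2 0 0 0.003; 0.3 0.269 -0.519 0.2 0 0 0.003; 0.3 0.269 -0.519 0.2 0 0 0.003; 0.3 0.269 -0.519 0.2 0 0 0.003; 0.3 0.269 -0.519 0.2 0 0 0.003")

```text
clock: 1.57
tcp_pos: [0.544, -0.2754, 0.1846]
orientation: [0.0, 0.996, -0.094, -0.001]
ft_force: [0.0, -0.9, 0.4]
gripper_width: 0.0299
```

```bash
cat >> h.py <<'E'
def handle(n,c,rad=.07,name=None,pose=None):
    s=r.get_state();im,d=r.capture(n)
    if name: cv2.imwrite(f"pics/{name}.png",im)
    P=cloud(n,im,d,(s["tcp_pos"],rot(s).as_matrix()));q=P[hsv(im,(3,150,60),(20,255,255),d)]
    q=q[(np.linalg.norm(q[:,:2]-c[:2],axis=1)<rad)&(q[:,2]>.03)&(q[:,2]<.11)]
    if len(q)<20: print(n,"few",len(q));return
    zt=np.percentile(q[:,2],97);q=q[q[:,2]>zt-.012]
    v=cv2.fitLine(q[:,:2].astype(np.float32),cv2.DIST_HUBER,0,.01,.01).ravel()
    t=(q[:,:2]-v[2:])@v[:2];mid=v[2:]+v[:2]*(t.min()+t.max())/2
    print(n,len(q),"mid",mid.round(4),"ztop",zt.round(4),"len",np.ptp(t).round(3),"ang",np.degrees(np.arctan2(v[1],v[0])).round(1),"crate",C([*mid,0]).round(4))
E
python3 - <<'E'
from h import *
s=r.get_state();print(s["clock"],s["tcp_pos"],C(s["tcp_pos"]))
handle("wrist",[.547,-.269],name="w1")
handle("wrist",[.599,.0105])
handle("wrist",[.69,-.15])
E
```

```text
1.5667 [ 0.54395435 -0.27535853  0.18455411] [-0.00185288 -0.14914322  0.18455411]
wrist 2432 mid [ 0.545  -0.2705] ztop 0.0879 len 0.108 ang -10.8 crate [-0.0017 -0.1442  0.    ]
wrist 164 mid [0.5583 0.0117] ztop 0.0879 len 0.03 ang -16.7 crate [-0.0396  0.1358  0.    ]
wrist 1685 mid [ 0.6876 -0.1533] ztop 0.0817 len 0.108 ang 79.5 crate [ 0.1173 -0.0031  0.    ]
```

View pics/w1.png

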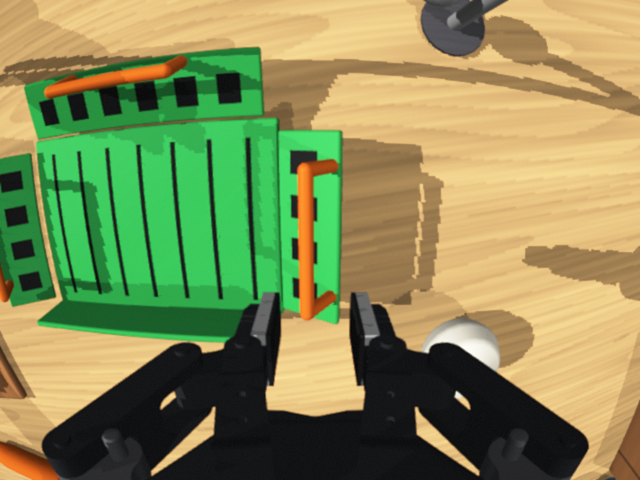

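```bash
cat >> h.py <<'E'
def arc(a0,a1,n,side):  # handle centre in crate frame for wall 'L','R','F'
    out=[]
    for a in np.radians(np.linspace(a0,a1,n)):
        o,z=61.6e-3*np.cos(a),.024+61.6e-3*np.sin(a)
        out.append({'L':[0,.12+o,z],'R':[0,-.12-o,z],'F':[.085+o,0,z]}[side])
    return np.array(out)
E
python3 - <<'E'
from h import *
s=r.get_state();p,R0=s["tcp_pos"],rot(s);print(s["clock"],p,s["ft_force"],s["gripper_width"],s["qvel"].round(3))
print(rel(p,R0,W([0,-.144,.12]),tool(YAW)));print(rel(p,R0,W([0,-.144,.081]),tool(YAW)))
for q in arc(70,126.5,11,'R'): print(rel(W([0,-.144,.081]),tool(YAW),W(q-[0,0,.002]),tool(YAW)))
E
```

```text
1.7167 [ 0.54265774 -0.2783325   0.18573355] [-0.35357337 -0.35821118  0.05912506] 0.030029439541606518 [ 0.002 -0.005 -0.003  0.001 -0.005 -0.    -0.003]
[ 0.0083 -0.0282  0.2191  0.0006 -0.     -0.0041]
[ 0.0083 -0.0285  0.3491  0.0006 -0.     -0.0041]
[ 0.     -0.0098  0.0037  0.      0.      0.    ]
[-0.     -0.0291 -0.0023  0.      0.      0.    ]
[ 0.     -0.0489 -0.0063  0.      0.      0.    ]
[ 0.     -0.0691 -0.0084  0.      0.      0.    ]
[ 0.     -0.0893 -0.0085  0.      0.      0.    ]
[ 0.     -0.1095 -0.0065  0.      0.      0.    ]
[ 0.     -0.1293 -0.0027  0.      0.      0.    ]
[-0.     -0.1487  0.0032  0.      0.      0.    ]
[ 0.     -0.1674  0.0109  0.      0.      0.    ]
[ 0.     -0.1853  0.0204  0.      0.      0.    ]
[-0.     -0.2021  0.0316  0.      0.      0.    ]
```

Request:
play_rows(moves="0.43 0.008 -0.028 0.12 0 0 -0.004; 0.43 0.008 -0.028 0.22 0 0 -0.004; 0.43 0.008 -0.028 0.28 0 0 -0.004; 0.43 0.008 -0.028 0.325 0 0 -0.004; 0.43 0.008 -0.028 0.349 0 0 -0.004; 0.43 0.008 -0.028 0.349 0 0 -0.004; 1 0.008 -0.028 0.349 0 0 -0.004; 1 0.008 -0.028 0.349 0 0 -0.004; 1 0.008 -0.028 0.349 0 0 -0.004; 1 0.008 -0.028 0.349 0 0 -0.004", grip_force=25)

```text
clock: 2.55
tcp_pos: [0.548, -0.269, 0.0815]
orientation: [0.001, 0.996, -0.089, 0.001]
ft_force: [-1.0, -3.0, -0.1]
gripper_width: 0.0088
```

Run:
```python
from h import *
s=r.get_state();p,R0=s["tcp_pos"],rot(s);print(s["clock"],C(p),s["ft_force"],s["gripper_width"],s["qvel"].round(3))
```

```text
2.55 [ 0.0009761  -0.14212213  0.08154581] [-1.01004558 -2.98801709 -0.11780961] 0.008841318779963974 [-0.002  0.001  0.     0.     0.     0.004  0.   ]
```

Request:
play_rows(moves="1 0 -0.029 -0.003 0 0 0; 1 0 -0.049 -0.007 0 0 0; 1 0 -0.069 -0.009 0 0 0; 1 0 -0.089 -0.009 0 0 0; 1 0 -0.109 -0.007 0 0 0; 1 0 -0.129 -0.003 0 0 0; 1 0 -0.149 0.003 0 0 0; 1 0 -0.167 0.011 0 0 0; 1 0 -0.185 0.02 0 0 0; 1 0 -0.203 0.032 0 0 0")

```text
clock: 3.38
tcp_pos: [0.5595, -0.2119, 0.0732]
orientation: [0.003, 0.996, -0.089, 0.002]
ft_force: [-10.4, -16.8, 36.4]
gripper_width: 0.009
```

Run:
```python
from h import *
s=r.get_state();p,R0=s["tcp_pos"],rot(s);print(s["clock"],C(p),s["ft_force"],s["gripper_width"],s["qvel"].round(3))
```

```text
3.3833 [ 0.00199674 -0.08388451  0.07324528] [-10.38244336 -16.78875271  36.41994421] 0.008976674126305977 [-0.086  0.026  0.071  0.018  0.01  -0.069 -0.079]
```

Request:
play_rows(moves="1 0 0 -0.008 0 0 0; 0.43 0 0 -0.008 0 0 0; 0.43 0 0 -0.008 0 0 0; 0.43 0 0 -0.008 0 0 0; 0.43 0 0 -0.03 0 0 0; 0.43 0 0 -0.08 0 0 0; 0.43 0 0 -0.16 0 0 0; 0.43 0 0 -0.28 0 0 0; 0.43 0 -0.12 -0.38 0 0 0; 0.43 0 -0.25 -0.38 0 0 0")

```text
clock: 4.22
tcp_pos: [0.5744, -0.1393, 0.1902]
orientation: [0.001, 0.996, -0.093, 0.005]
ft_force: [1.2, 0.0, -0.7]
gripper_width: 0.0244
```

Run:
```python
from h import *
s=r.get_state();p,R0=s["tcp_pos"],rot(s);print(s["clock"],C(p),s["ft_force"],s["gripper_width"],s["qvel"].round(3))
handle("wrist",[.553,-.21],name="w2");handle("side",[.56,-.21],name="s2")
s=r.get_state();p,R0=s["tcp_pos"],rot(s);print(p);print(rel(p,R0,W([0,.144,.18]),tool(YAW)));
```

```text
4.2167 [ 0.00349859 -0.00978795  0.19024999] [ 1.23908829  0.02887898 -0.67294842] 0.02439660560493521 [-0.922 -0.051 -0.051  0.101 -0.027 -0.022 -0.85 ]
wrist 2889 mid [ 0.5561 -0.2134] ztop 0.0808 len 0.11 ang -13.5 crate [-0.0011 -0.086   0.    ]
side 141 mid [ 0.5551 -0.2086] ztop 0.0793 len 0.114 ang -8.7 crate [-0.003  -0.0815  0.    ]
[ 0.57503527 -0.12485383  0.18678285]
[ 0.0025 -0.4649  0.0259 -0.0022 -0.001   0.0053]
```

View pics/w2.png

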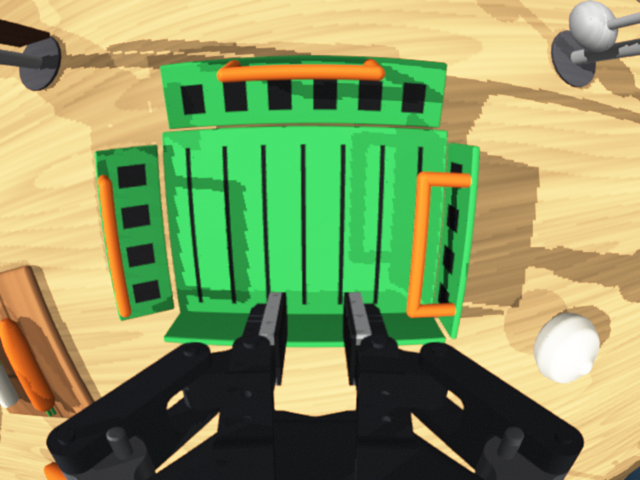

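The wrist view shows the right wall up, with its handle at (425,245). The left handle is at (112,245) and the far one at (300,72). Next is the left wall.

Request:
play_rows(moves="0.43 0.002 -0.15 0 0 0 0.005; 0.43 0.002 -0.28 0 0 0 0.005; 0.43 0.002 -0.4 0.02 0 0 0.005; 0.43 0.002 -0.463 0.05 0 0 0.005; 0.43 0.002 -0.463 0.1 0 0 0.005; 0.43 0.002 -0.463 0.2 0 0 0.005; 0.43 0.002 -0.463 0.28 0 0 0.005; 0.43 0.002 -0.463 0.33 0 0 0.005; 0.43 0.002 -0.463 0.352 0 0 0.005; 0.43 0.002 -0.463 0.352 0 0 0.005")

```text
clock: 5.15
tcp_pos: [0.5953, 0.0025, 0.0775]
orientation: [-0.0, 0.995, -0.096, -0.002]
ft_force: [0.2, 0.1, 0.2]
gripper_width: 0.0242
```

Request:
play_rows(moves="0.43 0 0 0 0 0 0; 1 0 0 0 0 0 0; 1 0 0 0 0 0 0; 1 0 0 0 0 0 0")

```text
clock: 5.48
tcp_pos: [0.598, 0.003, 0.0806]
orientation: [-0.001, 0.995, -0.096, 0.001]
ft_force: [-0.5, 5.2, 3.9]
gripper_width: 0.0088
```

Run:
```python
from h import *
s=r.get_state();p,R0=s["tcp_pos"],rot(s);print(s["clock"],p,C(p),s["ft_force"],s["gripper_width"],s["qvel"].round(3))
for q in arc(69.5,126.2,11,'L'): print(rel(p,R0,W(q-[0,0,.002]),tool(YAW)))
```

```text
5.4833 [0.59799227 0.00297007 0.08064231] [0.00105363 0.13436773 0.08064231] [-0.46010817  5.19806096  3.86501171] 0.00882289591676644 [0.001 0.001 0.002 0.001 0.002 0.001 0.   ]
[-0.0038 -0.024   0.0032 -0.0007 -0.0007 -0.0033]
[-0.0036 -0.0046 -0.003  -0.0007 -0.0007 -0.0033]
[-0.0033  0.0152 -0.0073 -0.0007 -0.0007 -0.0033]
[-0.0031  0.0354 -0.0096 -0.0007 -0.0007 -0.0033]
[-0.0029  0.0557 -0.0098 -0.0007 -0.0007 -0.0033]
[-0.0027  0.076  -0.0081 -0.0007 -0.0007 -0.0033]
[-0.0025  0.0959 -0.0044 -0.0007 -0.0007 -0.0033]
[-0.0023  0.1154  0.0013 -0.0007 -0.0007 -0.0033]
[-0.0021  0.1343  0.0089 -0.0007 -0.0007 -0.0033]
[-0.002   0.1523  0.0183 -0.0007 -0.0007 -0.0033]
[-0.0018  0.1693  0.0294 -0.0007 -0.0007 -0.0033]
```

Request:
play_rows(moves="1 0 0.015 -0.007 0 0 0; 1 0 0.035 -0.0095 0 0 0; 1 0 0.055 -0.01 0 0 0; 1 0 0.075 -0.008 0 0 0; 1 0 0.095 -0.005 0 0 0; 1 0 0.115 0.001 0 0 0; 1 0 0.134 0.009 0 0 0; 1 0 0.152 0.018 0 0 0; 1 0 0.169 0.029 0 0 0; 1 0 0.169 0.029 0 0 0")

```text
clock: 6.32
tcp_pos: [0.5886, -0.0472, 0.0718]
orientation: [-0.001, 0.995, -0.096, 0.001]
ft_force: [0.8, 7.0, 12.1]
gripper_width: 0.009
```

Run:
```python
from h import *
s=r.get_state();p,R0=s["tcp_pos"],rot(s);print(s["clock"],p,C(p),s["ft_force"],s["gripper_width"],s["qvel"].round(3))
```

```text
6.3167 [ 0.58858317 -0.04722209  0.0718245 ] [0.00085975 0.08330164 0.0718245 ] [ 0.76746582  6.95831807 12.11156656] 0.009042479525819411 [-0.01  -0.001  0.004  0.003  0.015 -0.009 -0.009]
```

Request:
play_rows(moves="1 0 0 -0.008 0 0 0; 0.43 0 0 -0.008 0 0 0; 0.43 0 0 -0.008 0 0 0; 0.43 0 0 -0.008 0 0 0; 0.43 0 0 -0.03 0 0 0; 0.43 0 0 -0.08 0 0 0; 0.43 0 0 -0.16 0 0 0; 0.43 0 0 -0.28 0 0 0; 0.43 0 0.05 -0.38 0 0 -0.03; 0.43 -0.05 0.1 -0.38 0 0 -0.07")

```text
clock: 7.15
tcp_pos: [0.5734, -0.0761, 0.1909]
orientation: [0.001, 1.0, 0.016, 0.007]
ft_force: [1.8, -1.7, 1.3]
gripper_width: 0.0245
```

Run:
```python
from h import *
handle("wrist",[.588,-.046],name="w3");handle("wrist",[.69,-.15]);handle("side",[.588,-.046])
s=r.get_state();p,R0=s["tcp_pos"],rot(s);print(s["clock"],p,C(p),s["ft_force"],s["gripper_width"],s["qvel"].round(3))
T=tool(YAW+90,-38);print(RC.inv().apply(T.as_matrix().T).round(3))
Pn=np.array([.0185,0,.0768])+[.1,0,0]
a=T.apply([0,0,1]);print("approach crate",RC.inv().apply(a))
g=W(Pn)-.003*a
print("stand",rel(p,R0,g-.09*a,T)); print("half",rel(p,R0,W([0.02,0,.19]),tool(YAW+80)))
```

```text
wrist 3295 mid [ 0.5873 -0.0441] ztop 0.081 len 0.112 ang -7.1 crate [-0.001   0.0862  0.    ]
wrist 2173 mid [ 0.6875 -0.1508] ztop 0.0816 len 0.108 ang 79.3 crate [ 0.1169 -0.0007  0.    ]
side 135 mid [ 0.586  -0.0397] ztop 0.0803 len 0.107 ang -13.5 crate [-0.003   0.0902  0.    ]
7.3 [ 0.56487214 -0.07718647  0.18524985] [-0.01705259  0.04954923  0.18524985] [ 0.20156452  0.22423953 -0.05052989] 0.024272853723204334 [-0.027  0.035 -0.025 -0.019 -0.021 -0.016 -0.02 ]
[[-0.     1.    -0.   ]
 [ 0.788  0.     0.616]
 [ 0.616 -0.    -0.788]]
approach crate [ 6.15661475e-01 -7.02559008e-17 -7.88010754e-01]
stand [ 0.2226  0.2141  0.1172 -0.1766  0.1445 -0.4183]
half [ 0.0878  0.1866 -0.0158  0.      0.0005 -0.3801]
```

Request:
play_rows(moves="0.3 0.02 0.18 -0.016 0 0 -0.38; 0.3 0.02 0.18 -0.016 0 0 -0.38; 0.3 0.02 0.18 -0.016 0 0 -0.38; 0.3 0.02 0.18 -0.016 0 0 -0.38; 0.3 0.02 0.18 -0.016 0 0 -0.38; 0.3 0.02 0.18 -0.016 0 0 -0.38; 0.3 0.02 0.18 -0.016 0 0 -0.38; 0.3 0.02 0.18 -0.016 0 0 -0.38; 0.3 0.02 0.18 -0.016 0 0 -0.38; 0.3 0.02 0.18 -0.016 0 0 -0.38")

```text
clock: 8.13
tcp_pos: [0.5737, -0.1282, 0.1881]
orientation: [-0.001, 0.819, 0.574, -0.001]
ft_force: [0.2, 0.1, -0.5]
gripper_width: 0.0299
```

Run:
```python
from h import *
r.capture("side")
s=r.get_state();p,R0=s["tcp_pos"],rot(s);print(s["clock"],p,C(p),s["gripper_width"],s["qvel"].round(3),s["joint_pos"].round(2))
T=tool(YAW+90,-38);a=T.apply([0,0,1])
g=W([.1183,0,.0768])-.003*a
print("stand",rel(p,R0,g-.09*a,T))
```

```text
8.1833 [ 0.57364627 -0.12833496  0.18815729] [0.00081067 0.00082493 0.18815729] 0.030181847816028222 [-0.019 -0.003  0.028 -0.    -0.029 -0.007 -0.144] [ 0.32  0.5  -0.24  1.96  0.18  0.7  -0.38]
stand [ 0.0303  0.1988  0.1264 -0.2114  0.0174 -0.0507]
```

Request:
play_rows(moves="0.3 0.02 0 0 -0.08 0.007 -0.02; 0.3 0.03 0.05 0.03 -0.16 0.013 -0.038; 0.3 0.03 0.1 0.06 -0.211 0.017 -0.051; 0.3 0.03 0.15 0.09 -0.211 0.017 -0.051; 0.3 0.03 0.199 0.126 -0.211 0.017 -0.051; 0.3 0.03 0.199 0.126 -0.211 0.017 -0.051; 0.3 0.03 0.199 0.126 -0.211 0.017 -0.051; 0.3 0.03 0.199 0.126 -0.211 0.017 -0.051")

```text
clock: 8.85
tcp_pos: [0.6119, -0.1491, 0.155]
orientation: [0.18, 0.773, 0.599, 0.109]
ft_force: [-0.0, -0.8, -0.3]
gripper_width: 0.0297
```

Run:
```python
from h import *
handle("wrist",[.69,-.15],name="w4");handle("side",[.69,-.15],name="s4")
s=r.get_state();p,R0=s["tcp_pos"],rot(s);print(s["clock"],p,C(p),s["gripper_width"],s["qvel"].round(3),s["joint_pos"].round(2))
T=tool(YAW+90,-38);a=T.apply([0,0,1])
g=W([.1183,0,.0768])-.003*a
print("grasp",rel(p,R0,g,T),"tcp",C(g))
```

```text
wrist 2369 mid [ 0.6856 -0.1502] ztop 0.0813 len 0.108 ang 79.3 crate [ 0.1149 -0.0005  0.    ]
side 97 mid [ 0.6881 -0.1462] ztop 0.0806 len 0.106 ang 79.2 crate [0.1166 0.0039 0.    ]
8.95 [ 0.61135339 -0.14900705  0.15457199] [ 0.04163003 -0.01270069  0.15457199] 0.03010184248009143 [-0.006 -0.015  0.012 -0.01  -0.187 -0.007  0.18 ] [ 0.25  0.51 -0.18  2.17  1.31  0.19 -1.4 ]
grasp [ 0.0739  0.1227  0.3266 -0.0779  0.026  -0.0139] tcp [1.16453016e-01 1.83253187e-18 7.91640323e-02]
```

View pics/s4.png

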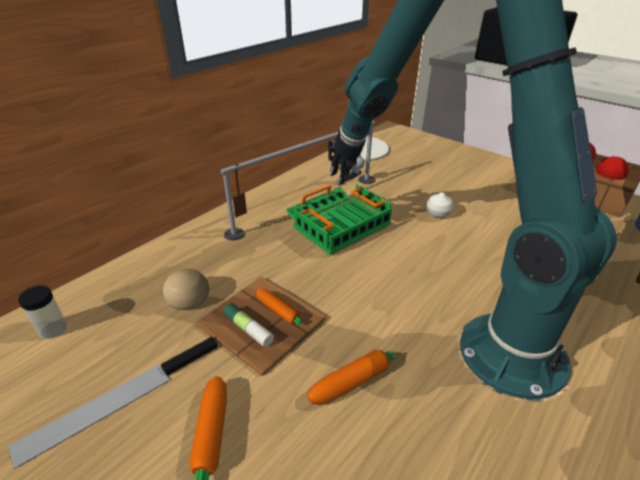

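The side view shows both side walls up, with the left handle at (318,217) and the right at (367,198). The arm is passing close to a wrist singularity, so I'll keep tilting from here.

Request:
play_rows(moves="0.3 0.05 0.05 0.037 -0.078 0.026 -0.014; 0.3 0.05 0.05 0.037 -0.078 0.026 -0.014; 0.3 0.05 0.05 0.037 -0.078 0.026 -0.014; 0.3 0.05 0.05 0.037 -0.078 0.026 -0.014; 0.3 0.05 0.05 0.037 -0.078 0.026 -0.014; 0.3 0.05 0.05 0.037 -0.078 0.026 -0.014")

```text
clock: 9.45
tcp_pos: [0.6336, -0.1391, 0.1512]
orientation: [0.251, 0.726, 0.605, 0.21]
ft_force: [0.6, 0.2, -1.3]
gripper_width: 0.0302
```

Run:
```python
from h import *
handle("wrist",[.69,-.15],name="w5")
s=r.get_state();p,R0=s["tcp_pos"],rot(s);print(s["clock"],p,C(p),s["gripper_width"],s["qvel"].round(3),s["joint_pos"].round(2))
T=tool(YAW+90,-38);a=T.apply([0,0,1])
g=W([.1173,0,.0768])-.003*a
print("grasp",rel(p,R0,g,T),"tcp",C(g)); print("stand",rel(p,R0,g-.09*a,T))
```

```text
wrist 2513 mid [ 0.6856 -0.1502] ztop 0.0811 len 0.108 ang 78.9 crate [ 0.1149 -0.0005  0.    ]
9.5 [ 0.63120329 -0.1407423   0.14959831] [ 0.05966188 -0.00098843  0.14959831] 0.030275844169428762 [-0.086 -0.032  0.151 -0.02  -0.304 -0.145  0.224] [ 0.61  0.62 -0.63  2.27  2.36  0.5  -2.29]
grasp [ 0.0029  0.0014  0.2995  0.0006 -0.0004 -0.001 ] tcp [1.15453016e-01 1.30978418e-17 7.91640323e-02]
stand [ 0.0033  0.002  -0.0005  0.0006 -0.0004 -0.001 ]
```

Request:
play_rows(moves="0.43 0.003 0.001 0.08 0 0 -0.001; 0.43 0.003 0.001 0.16 0 0 -0.001; 0.43 0.003 0.001 0.23 0 0 -0.001; 0.43 0.003 0.001 0.27 0 0 -0.001; 0.43 0.003 0.001 0.3 0 0 -0.001; 0.43 0.003 0.001 0.3 0 0 -0.001; 1 0.003 0.001 0.3 0 0 -0.001; 1 0.003 0.001 0.3 0 0 -0.001; 1 0.003 0.001 0.3 0 0 -0.001; 1 0.003 0.001 0.3 0 0 -0.001")

```text
clock: 10.33
tcp_pos: [0.686, -0.1483, 0.0797]
orientation: [0.249, 0.725, 0.607, 0.208]
ft_force: [-3.8, 0.2, -7.8]
gripper_width: 0.0089
```

Run:
```python
from h import *
s=r.get_state();p,R0=s["tcp_pos"],rot(s);print(s["clock"],p,C(p),s["ft_force"],s["gripper_width"],s["qvel"].round(3),s["joint_pos"].round(2))
T=tool(YAW+90,-38);a=T.apply([0,0,1]);h=C(p+.003*R0.apply([0,0,1]))-[.085,0,.024];print(h,np.hypot(h[0],h[2]),np.degrees(np.arctan2(h[2],h[0])))
a0=np.degrees(np.arctan2(h[2],h[0]))
p0=W(arc(a0,a0+1,2,'F')[0])-.003*a
for q in arc(a0,126.5,12,'F'): print(rel(p0,R0,W(q)-.003*a,R0))
```

```text
10.3333 [ 0.68598871 -0.14825087  0.07970799] [0.1149027  0.00151617 0.07970799] [-3.80042205  0.24625209 -7.82972711] 0.008894186744498777 [ 0.002  0.001 -0.003 -0.001  0.004  0.004 -0.   ] [ 0.57  0.8  -0.6   2.17  2.42  0.56 -2.28]
[0.03174448 0.00151964 0.0533399 ] 0.06207138770373826 59.24161648007315
[0. 0. 0. 0. 0. 0.]
[ 0.0001 -0.0091 -0.0199  0.      0.      0.    ]
[ 0.0001 -0.0202 -0.0388  0.      0.      0.    ]
[ 0.0002 -0.0333 -0.0564  0.      0.      0.    ]
[ 0.0003 -0.0481 -0.0725  0.      0.      0.    ]
[ 0.0004 -0.0646 -0.0869  0.      0.      0.    ]
[ 0.0005 -0.0826 -0.0994  0.      0.      0.    ]
[ 0.0005 -0.1017 -0.11    0.      0.      0.    ]
[ 0.0006 -0.1219 -0.1185  0.      0.      0.    ]
[ 0.0007 -0.1429 -0.1248  0.      0.      0.    ]
[ 0.0008 -0.1645 -0.1288  0.      0.      0.    ]
[ 0.0009 -0.1863 -0.1305  0.      0.      0.    ]
```

Gripped, and the radius comes out at 62 mm, as it should. Swinging the far wall up.

Request:
play_rows(moves="1 0 -0.009 -0.02 0 0 0; 1 0 -0.02 -0.039 0 0 0; 1 0 -0.033 -0.056 0 0 0; 1 0 -0.048 -0.072 0 0 0; 1 0 -0.065 -0.087 0 0 0; 1 0 -0.083 -0.099 0 0 0; 1 0 -0.102 -0.11 0 0 0; 1 0 -0.122 -0.118 0 0 0; 1 0 -0.143 -0.125 0 0 0; 1 0 -0.164 -0.129 0 0 0")

```text
clock: 11.17
tcp_pos: [0.6357, -0.1389, 0.0896]
orientation: [0.263, 0.721, 0.605, 0.215]
ft_force: [-2.3, 0.7, 30.5]
gripper_width: 0.0086
```

Request:
play_rows(moves="1 0 -0.01 -0.001 0 0 0; 1 0 -0.02 -0.002 0 0 0; 1 0 -0.02 -0.002 0 0 0")

```text
clock: 11.42
tcp_pos: [0.6279, -0.1373, 0.0863]
orientation: [0.262, 0.721, 0.605, 0.214]
ft_force: [-8.8, 0.9, 31.4]
gripper_width: 0.0091
```

Run:
```python
from h import *
s=r.get_state();p,R0=s["tcp_pos"],rot(s);print(s["clock"],p,C(p),s["ft_force"],s["gripper_width"],s["qvel"].round(3),s["joint_pos"].round(2))
h=C(p+.003*R0.apply([0,0,1]))-[.085,0,.024];print(h,np.hypot(h[0],h[2]),np.degrees(np.arctan2(h[2],h[0]))-35.75)
```

```text
11.4167 [ 0.62787517 -0.13732812  0.08626779] [0.05577211 0.00176887 0.08626779] [-8.83132196  0.9457656  31.355473  ] 0.0090954220631357 [-0.001 -0.004  0.005  0.001 -0.005 -0.013  0.003] [ 0.62  0.79 -0.67  2.31  2.5   0.7  -2.36]
[-0.02732064  0.00175808  0.05995213] 0.06588380201160994 78.74911539301988
```

Run:
```python
from h import *
a,_=r.capture("wrist");b,_=r.capture("side");c,_=r.capture("scene")
b=cv2.resize(b[140:260,270:430],None,fx=2.5,fy=2.5,interpolation=2);c=cv2.resize(c[230:380,200:400],None,fx=2,fy=2,interpolation=2)
cv=np.zeros((600,800,3),np.uint8);cv[:300,:400]=b;cv[:300,400:800]=c;cv[300:600,:400]=cv2.resize(a,(400,300));cv2.imwrite("pics/m6.png",cv)
s=r.get_state();print(s["torque"],s["ft_force"],C(s["tcp_pos"]))
```

```text
[-0.47951262 -2.25225002 -0.18540668] [-8.41319694  1.02606505 30.37135587] [0.05574893 0.00176544 0.08624088]
```

View pics/m6.png

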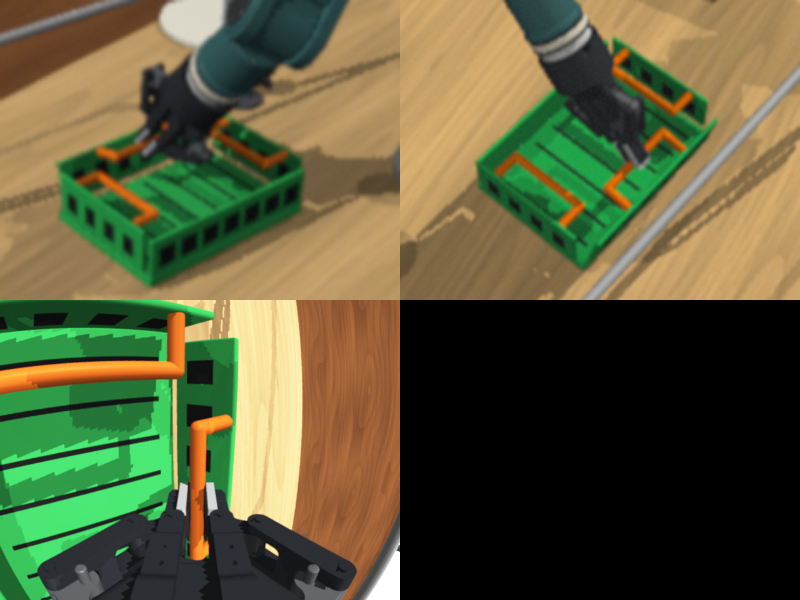

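Nothing looks jammed. The pull is mostly radial, because the commanded arc runs a little too low, and the wall is at about 78 degrees. I'll continue along the tangent with a small outward correction.

Request:
play_rows(moves="1 0 -0.01 -0.012 0 0 0; 1 0 -0.02 -0.014 0 0 0; 1 0 -0.03 -0.016 0 0 0; 1 0 -0.041 -0.016 0 0 0; 1 0 -0.041 -0.016 0 0 0")

```text
clock: 11.98
tcp_pos: [0.6153, -0.1351, 0.0795]
orientation: [0.259, 0.722, 0.606, 0.213]
ft_force: [0.1, 0.8, 15.8]
gripper_width: 0.0086
```

Run:
```python
from h import *
s=r.get_state();p,R0=s["tcp_pos"],rot(s);print(s["clock"],C(p),s["ft_force"],s["torque"],s["gripper_width"],s["joint_pos"].round(2))
h=C(p+.008*R0.apply([0,0,1]))-[.085,0,.024];print(h,np.hypot(h[0],h[2]),np.degrees(np.arctan2(h[2],h[0]))-35.75)
handle("side",[.625,-.137])
```

```text
11.9833 [0.04303004 0.00174024 0.07953999] [ 0.11671347  0.83357444 15.80138827] [-0.11925527 -1.84410185  0.07710766] 0.008604074247024437 [ 0.62  0.8  -0.68  2.33  2.51  0.72 -2.38]
[-0.03691525  0.00172468  0.04933921] 0.061620564529708224 91.0535766817349
side 75 mid [ 0.6264 -0.1093] ztop 0.0799 len 0.074 ang 55.0 crate [0.0493 0.0291 0.    ]
```

Request:
play_rows(moves="0.53 0 0 -0.004 0 0 0; 0.53 0 0 -0.004 0 0 0; 0.53 0 0 -0.004 0 0 0; 0.53 0 0 -0.03 0 0 0; 0.53 0 0 -0.08 0 0 0; 0.53 0 0 -0.16 0 0 0; 0.53 0 0 -0.28 0 0 0; 0.53 0 0 -0.38 0 0 0; 0.53 0 0 -0.38 0 0 0; 0.53 0 0 -0.38 0 0 0")

```text
clock: 12.87
tcp_pos: [0.5382, -0.1227, 0.1638]
orientation: [0.252, 0.725, 0.607, 0.208]
ft_force: [0.1, -0.7, 0.6]
gripper_width: 0.0201
```

Run:
```python
from h import *
handle("wrist",[.621,-.138],name="w7");handle("side",[.62,-.138]);
im,d=r.capture("wrist")
s=r.get_state();p,R0=s["tcp_pos"],rot(s);print(s["clock"],p,C(p),s["ft_force"],s["gripper_width"],s["joint_pos"].round(2))
P=cloud("wrist",im,d,(p,R0.as_matrix()));q=C(P[hsv(im,(45,100,30),(80,255,255),d)])
f=q[(q[:,0]>.06)&(np.abs(q[:,1])<.1)]
for z in(.03,.045,.06,.072): print("far",z,np.percentile(f[np.abs(f[:,2]-z)<.006][:,0],[5,50,95]).round(4))
for sg in(1,-1):
    f=q[(sg*q[:,1]>.09)&(np.abs(q[:,0])<.07)]
    for z in(.045,.06,.072):
        g=f[np.abs(f[:,2]-z)<.006]
        if len(g)>5: print("side",sg,z,np.percentile(g[:,1],[5,50,95]).round(4))
```

```text
wrist 2618 mid [ 0.6172 -0.1377] ztop 0.0801 len 0.111 ang 77.7 crate [ 0.0454 -0.0006  0.    ]
side 153 mid [ 0.6225 -0.1375] ztop 0.0801 len 0.116 ang 77.3 crate [0.0505 0.0006 0.    ]
13.0167 [ 0.54036788 -0.12259061  0.1625327 ] [-0.03295797  0.00046752  0.1625327 ] [ 1.24354151 -0.05686469 -0.15969857] 0.01997588171266533 [ 0.68  0.56 -0.73  2.46  2.42  0.59 -2.4 ]
far 0.03 [0.0792 0.0803 0.0813]
far 0.045 [0.0794 0.0804 0.0814]
far 0.06 [0.0795 0.0804 0.0814]
far 0.072 [0.0795 0.0804 0.0814]
side 1 0.045 [0.1159 0.1164 0.1169]
side 1 0.06 [0.1162 0.1166 0.1171]
side 1 0.072 [0.1163 0.1167 0.1172]
side -1 0.045 [-0.1189 -0.1181 -0.117 ]
side -1 0.06 [-0.1188 -0.1179 -0.1168]
side -1 0.072 [-0.1187 -0.1178 -0.117 ]
```

View pics/w7.png

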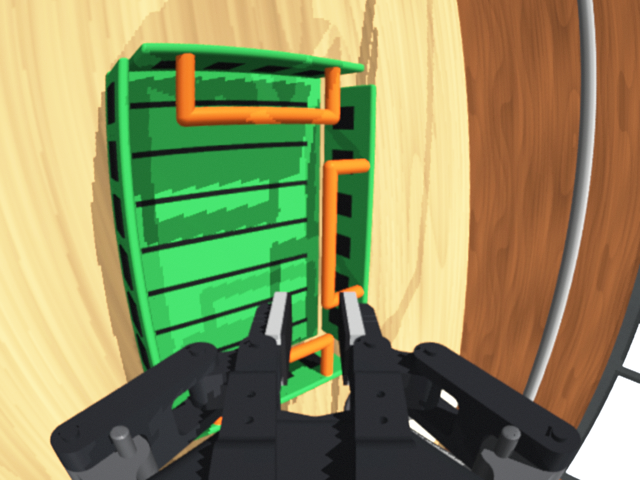

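All three walls measure upright: each inner face keeps the same offset at every height. The view shows the left handle at (258,116), the far one at (330,235) and the right one low at (325,345). Now for the carrot, starting by bringing the tool back to vertical.

Run:
```python
from h import *
s=r.get_state();p,R0=s["tcp_pos"],rot(s)
print(rel(p,R0,[.53,-.04,.26],tool(70)))
```

```text
[ 0.264   0.1354 -0.3075  0.2112 -0.0172  0.0522]
```

Request:
play_rows(moves="0 0 0.05 -0.15 0.05 -0.004 0.013; 0 0.1 0.1 -0.25 0.1 -0.008 0.026; 0 0.264 0.135 -0.308 0.211 -0.017 0.052; 0 0.264 0.135 -0.308 0.211 -0.017 0.052; 0 0.264 0.135 -0.308 0.211 -0.017 0.052; 0 0.264 0.135 -0.308 0.211 -0.017 0.052; 0 0.264 0.135 -0.308 0.211 -0.017 0.052; 0 0.264 0.135 -0.308 0.211 -0.017 0.052; 0 0.264 0.135 -0.308 0.211 -0.017 0.052; 0 0.264 0.135 -0.308 0.211 -0.017 0.052")

```text
clock: 13.85
tcp_pos: [0.5259, -0.0713, 0.2393]
orientation: [0.09, 0.806, 0.585, 0.025]
ft_force: [1.5, -1.4, -0.5]
gripper_width: 0.0425
```

Run:
```python
from h import *
im,d=r.capture("wrist")
s=r.get_state();p,R0=s["tcp_pos"],rot(s);print(s["clock"],p,s["qvel"].round(2),s["joint_pos"].round(2),R0.as_matrix().round(2).tolist())
for y in(-5,40,): print(y,rel(p,R0,[.46,.255,.2],tool(y)))
```

```text
13.9 [ 0.53385124 -0.06460982  0.24457147] [-0.04 -0.01  0.05  0.03  0.43 -0.27 -0.28] [ 0.49  0.36 -0.65  2.12  0.57  0.66 -0.87] [[0.31, 0.94, 0.16], [0.95, -0.3, -0.1], [-0.05, 0.18, -0.98]]
-5 [ 0.9407 -0.5769 -0.0043  0.0601 -0.0253  0.4263]
40 [ 9.407e-01 -5.769e-01 -4.300e-03  6.130e-02 -4.000e-04  1.771e-01]
```

Request:
play_rows(moves="-0.5 0.9 -0.55 -0.05 0.06 -0.025 0.42; -0.5 0.9 -0.55 -0.05 0.06 -0.025 0.42; -0.5 0.9 -0.55 -0.05 0.06 -0.025 0.42; -0.5 0.9 -0.55 -0.05 0.06 -0.025 0.42; -0.5 0.9 -0.55 -0.05 0.06 -0.025 0.42; -0.5 0.9 -0.55 -0.05 0.06 -0.025 0.42; -0.5 0.9 -0.55 -0.05 0.06 -0.025 0.42; -0.5 0.9 -0.55 -0.05 0.06 -0.025 0.42; -0.5 0.9 -0.55 -0.05 0.06 -0.025 0.42; -0.5 0.9 -0.55 -0.05 0.06 -0.025 0.42")

```text
clock: 14.73
tcp_pos: [0.4555, 0.2385, 0.2064]
orientation: [0.014, 1.0, 0.017, 0.001]
ft_force: [0.4, -1.0, 0.2]
gripper_width: 0.0639
```

```bash
cat >> h.py <<'E'
def carrot(n,c,rad=.1,zl=.02,zh=.3,name=None):
    s=r.get_state();im,d=r.capture(n)
    if name: cv2.imwrite(f"pics/{name}.png",im)
    P=cloud(n,im,d,(s["tcp_pos"],rot(s).as_matrix()))
    k=np.linalg.norm(P[...,:2]-np.asarray(c)[:2],axis=-1)<rad;k&=(P[...,2]>zl)&(P[...,2]<zh)
    o=P[hsv(im,(3,150,60),(20,255,255),d)&k]; g=P[hsv(im,(35,100,30),(85,255,255),d)&k]
    v=cv2.fitLine(o[:,:2].astype(np.float32),cv2.DIST_HUBER,0,.01,.01).ravel();v[:2]*=np.sign(v[0])
    t=(o[:,:2]-v[2:])@v[:2];u=(o[:,:2]-v[2:])@np.array([-v[1],v[0]])
    lo,hi=np.percentile(t,[.5,99.5]);mid=v[2:]+v[:2]*(lo+hi)/2
    print(n,len(o),"orange mid",mid.round(4),"len",(hi-lo).round(3),"wid",np.percentile(u,[1,99]).round(4),"ang",np.degrees(np.arctan2(v[1],v[0])).round(1),"z",np.percentile(o[:,2],[2,50,98]).round(4))
    if len(g)>5:
        tg=(g[:,:2]-v[2:])@v[:2];ug=(g[:,:2]-v[2:])@np.array([-v[1],v[0]]);tg=tg[np.abs(ug)<.02]
        if len(tg): a,b=min(lo,tg.min()),max(hi,tg.max());print("  stalk",len(tg),tg.min().round(3),tg.max().round(3),"whole mid",(v[2:]+v[:2]*(a+b)/2).round(4),"len",(b-a).round(3))
E
python3 - <<'E'
from h import *
carrot("wrist",[.463,.258],name="w8");carrot("wrist",[.463,.258]);carrot("side",[.463,.258])
s=r.get_state();p,R0=s["tcp_pos"],rot(s);print(s["clock"],p,s["gripper_width"],s["qvel"].round(2),s["joint_pos"].round(2),R0.as_matrix().round(2).tolist())
E
```

```text
wrist 5923 orange mid [0.4689 0.2497] len 0.127 wid [-0.0162  0.0163] ang -2.6 z [0.0361 0.046  0.0499]
  stalk 191 -0.082 -0.067 whole mid [0.4602 0.2501] len 0.144
wrist 5902 orange mid [0.4685 0.2496] len 0.127 wid [-0.0162  0.0165] ang -2.4 z [0.0362 0.046  0.0498]
  stalk 178 -0.082 -0.07 whole mid [0.4602 0.2499] len 0.144
side 669 orange mid [0.4684 0.2597] len 0.126 wid [-0.0215  0.0097] ang -2.6 z [0.026  0.0433 0.049 ]
  stalk 44 -0.086 -0.069 whole mid [0.4605 0.26  ] len 0.142
14.8833 [0.45625576 0.23474078 0.20672836] 0.06368982129633172 [ 0.02 -0.01 -0.02  0.   -0.    0.    0.02] [-0.23  0.42 -0.45  2.09  0.32  0.71 -2.43] [[1.0, 0.04, 0.0], [0.04, -1.0, -0.03], [0.0, 0.03, -1.0]]
```

View pics/w8.png

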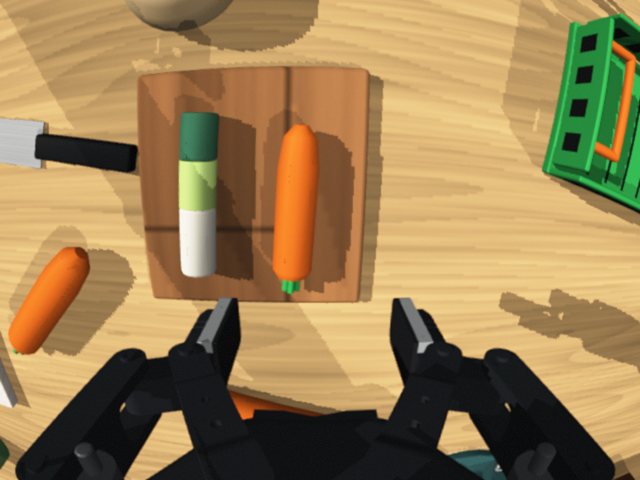

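Run:
```python
from h import *
s=r.get_state();p,R0=s["tcp_pos"],rot(s)
for z in(.12,.033): print(rel(p,R0,[.4602,.251,z],tool(-2.5)))
```

```text
[ 0.0147 -0.0627  0.2873  0.0099 -0.0008  0.0253]
[ 0.0143 -0.0717  0.5772  0.0099 -0.0008  0.0253]
```

The wrist view shows the small carrot at (297,205) with its stalk towards the robot. The leek is at (198,195), clear of the fingers. The measured carrot is 144 mm long and its top is 49 mm up, both as expected.

Request:
play_rows(moves="-0.5 0.014 -0.063 0.12 0.01 -0.001 0.025; -0.5 0.014 -0.063 0.24 0.01 -0.001 0.025; -0.5 0.014 -0.065 0.35 0.01 -0.001 0.025; -0.5 0.014 -0.068 0.44 0.01 -0.001 0.025; -0.5 0.014 -0.07 0.51 0.01 -0.001 0.025; -0.5 0.014 -0.072 0.555 0.01 -0.001 0.025; -0.5 0.014 -0.072 0.577 0.01 -0.001 0.025; -0.5 0.014 -0.072 0.577 0.01 -0.001 0.025; -0.5 0.014 -0.072 0.577 0.01 -0.001 0.025; -0.5 0.014 -0.072 0.577 0.01 -0.001 0.025")

```text
clock: 15.72
tcp_pos: [0.4607, 0.2522, 0.0352]
orientation: [-0.002, 1.0, -0.022, 0.001]
ft_force: [-0.8, 0.1, 0.6]
gripper_width: 0.0641
```

Request:
play_rows(moves="0.3 0 0 0 0 0 0; 0.6 0 0 0 0 0 0; 0.6 0 0 0 0 0 0; 0.6 0 0 0 0 0 0; 0.6 0 0 0 0 0 0", grip_force=30)

```text
clock: 16.13
tcp_pos: [0.4607, 0.2521, 0.0355]
orientation: [-0.001, 1.0, -0.023, 0.001]
ft_force: [-1.2, -0.7, 7.4]
gripper_width: 0.0335
```

Run:
```python
from h import *
s=r.get_state();p,R0=s["tcp_pos"],rot(s);print(s["clock"],p,s["ft_force"],s["gripper_width"],R0.as_euler('ZYX',degrees=True).round(2))
```

```text
16.1333 [0.46066396 0.25209102 0.03545211] [-1.1609132  -0.69431405  7.3933239 ] 0.03349909663631964 [-2.5800e+00 -1.2000e-01 -1.7984e+02]
```

Request:
play_rows(moves="0.6 0 0 -0.03 0 0 0; 0.6 0 0 -0.08 0 0 0; 0.6 0 0 -0.18 0 0 0; 0.6 0 0 -0.3 0 0 0; 0.6 0 0 -0.42 0 0 0; 0.6 0 0 -0.52 0 0 0; 0.6 0 0 -0.58 0 0 -0.03; 0.6 0.05 0.08 -0.6 0 0 -0.06; 0.6 0.1 0.2 -0.6 0 0 -0.09; 0.6 0.15 0.32 -0.6 0 0 -0.12")

```text
clock: 16.97
tcp_pos: [0.5011, 0.1539, 0.216]
orientation: [-0.001, 0.986, 0.169, 0.002]
ft_force: [1.2, -0.8, -2.0]
gripper_width: 0.0332
```

Run:
```python
from h import *
r.capture("side")
s=r.get_state();p,R0=s["tcp_pos"],rot(s);print(s["clock"],p,s["ft_force"],s["gripper_width"],s["joint_pos"].round(2),R0.as_euler('ZYX',degrees=True).round(2))
print(rel(p,R0,W([-.016,0,.21]),tool(YAW+90)))
```

```text
17.0167 [0.50408212 0.14114521 0.21429869] [ 2.20945331 -6.99479378 -2.22256449] 0.0329903472000175 [ 0.06  0.43 -0.56  2.07  0.35  0.73 -1.96] [1.8830e+01 3.0000e-02 1.7964e+02]
[-0.1207  0.9     0.02    0.0017  0.0012 -0.3376]
```

Request:
play_rows(moves="0.6 -0.11 0.88 -0.02 0 0 -0.338; 0.6 -0.11 0.88 -0.02 0 0 -0.338; 0.6 -0.11 0.88 -0.02 0 0 -0.338; 0.6 -0.11 0.88 -0.02 0 0 -0.338; 0.6 -0.11 0.88 -0.02 0 0 -0.338; 0.6 -0.11 0.88 -0.02 0 0 -0.338; 0.6 -0.11 0.88 -0.02 0 0 -0.338; 0.6 -0.11 0.88 -0.02 0 0 -0.338; 0.6 -0.11 0.88 -0.02 0 0 -0.338; 0.6 -0.11 0.88 -0.02 0 0 -0.338")

```text
clock: 17.85
tcp_pos: [0.5548, -0.1077, 0.2196]
orientation: [-0.001, 0.767, 0.641, 0.001]
ft_force: [-0.2, 0.4, -1.1]
gripper_width: 0.0335
```

Run:
```python
from h import *
r.capture("side")
s=r.get_state();p,R0=s["tcp_pos"],rot(s);print(s["clock"],p,C(p),s["ft_force"],s["gripper_width"],s["joint_pos"].round(2),R0.as_euler('ZYX',degrees=True).round(2))
carrot("wrist",p,zl=.14,name="w9");carrot("side",p,zl=.14,name="s9");carrot("scene",p,zl=.14,name="c9")
print(rel(p,R0,W([-.016,0,.21]),tool(YAW+90)))
m=[cv2.imread(f"pics/{n}9.png") for n in "wsc"]
cv=np.zeros((600,800,3),np.uint8);cv[:300,:400]=cv2.resize(m[1][100:250,250:450],(400,300));cv[:300,400:]=cv2.resize(m[2][210:390,180:420],(400,300));cv[300:,:400]=cv2.resize(m[0],(400,300));cv2.imwrite("pics/m9.png",cv)
```

```text
17.9 [ 0.55485484 -0.10701622  0.21973557] [-0.02152048  0.01840123  0.21973557] [ 0.29644891 -0.01521507 -0.46858548] 0.03322929656421751 [ 0.7   0.54 -0.83  1.97  0.53  0.85 -0.59] [ 7.9720e+01 -1.4000e-01 -1.7998e+02]
wrist 22230 orange mid [ 0.5573 -0.0903] len 0.111 wid [-0.016  0.016] ang 79.5 z [0.2205 0.2301 0.2336]
  stalk 80 -0.05 0.043 whole mid [ 0.5573 -0.0903] len 0.111
side 365 orange mid [ 0.5467 -0.0913] len 0.128 wid [-0.0279  0.0331] ang 76.0 z [0.2058 0.2231 0.2339]
scene 426 orange mid [ 0.5625 -0.1015] len 0.127 wid [-0.015   0.0201] ang 80.7 z [0.2129 0.2285 0.2548]
  stalk 45 -0.046 -0.028 whole mid [ 0.5613 -0.1091] len 0.142
[-0.0615  0.0183  0.0323 -0.0001 -0.0008  0.0007]
```

View pics/m9.png

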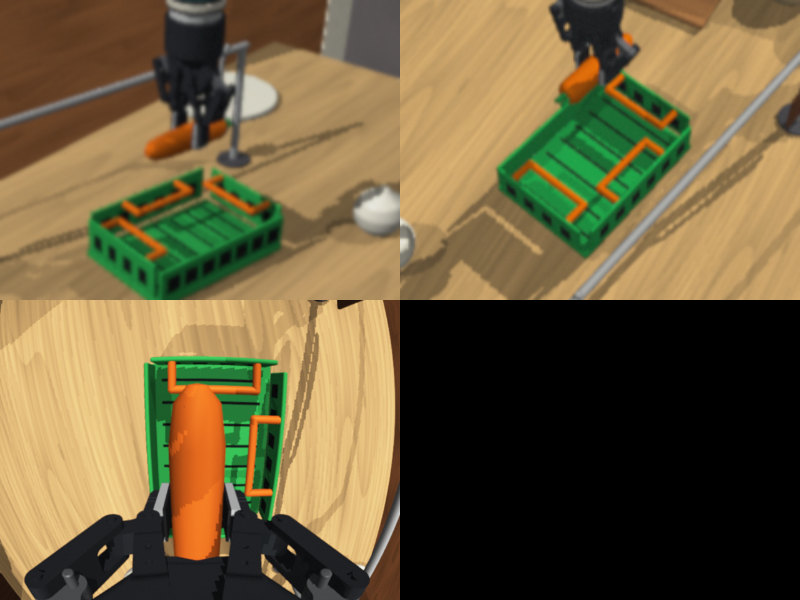

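Request:
play_rows(moves="0.6 -0.03 0.01 0 0 0 0; 0.6 -0.0625 0.018 0.03 0 0 0; 0.6 -0.0625 0.018 0.1 0 0 0; 0.6 -0.0625 0.018 0.18 0 0 0; 0.6 -0.0625 0.018 0.25 0 0 0; 0.6 -0.0625 0.018 0.28 0 0 0; 0.6 -0.0625 0.018 0.28 0 0 0; 0.6 -0.0625 0.018 0.28 0 0 0")

```text
clock: 18.72
tcp_pos: [0.5576, -0.1262, 0.1354]
orientation: [-0.001, 0.767, 0.642, 0.001]
ft_force: [0.5, 1.4, -0.3]
gripper_width: 0.0334
```

Run:
```python
from h import *
s=r.get_state();p,R0=s["tcp_pos"],rot(s);print(s["clock"],p,C(p),s["ft_force"],s["gripper_width"],R0.as_euler('ZYX',degrees=True).round(2))
print(rel(p,R0,W([-.016,-.0003,.0425]),tool(YAW+90)))
im,d=r.capture("wrist");P=C(cloud("wrist",im,d,(p,R0.as_matrix())));o=P[hsv(im,(3,150,60),(20,255,255),d)]
c=o[(np.abs(o[:,0]+.016)<.03)&(o[:,2]>.1)];print("carrot tip y",c[:,1].max())
h=o[(np.abs(o[:,0])<.035)&(o[:,2]<.09)&(o[:,2]>.06)&(o[:,1]>.06)];print("L handle y",np.percentile(h[:,1],[1,50,99]),h[:,2].max())
```

```text
18.7167 [ 0.55763503 -0.1262462   0.13539663] [-1.53145913e-02 -1.09527964e-05  1.35396632e-01] [ 0.48145226  1.43753428 -0.3328612 ] 0.03336104330963084 [ 7.9850e+01 -1.3000e-01 -1.7998e+02]
[-1.700e-03 -2.200e-03  3.097e-01 -1.000e-04 -7.000e-04  1.400e-03]Traceback (most recent call last):
  File "<stdin>", line 4, in <module>
  File "h.py", line 21, in C
    def C(p): return RC.inv().apply(np.asarray(p)-O)
                     ~~~~~~~~~~~~~~^^^^^^^^^^^^^^^^^
  File "scipy/spatial/transform/_rotation.pyx", line 2580, in scipy.spatial.transform._rotation.Rotation.apply
ValueError: Expected input of shape (3,) or (P, 3), got (480, 640, 3).
```

Run:
```python
from h import *
s=r.get_state();p,R0=s["tcp_pos"],rot(s)
im,d=r.capture("wrist");o=C(cloud("wrist",im,d,(p,R0.as_matrix()))[hsv(im,(3,150,60),(20,255,255),d)])
c=o[(np.abs(o[:,0]+.016)<.03)&(o[:,2]>.1)];print("carrot tip y",np.percentile(c[:,1],[99,100]),"wid",np.percentile(c[:,0],[1,99]))
h=o[(np.abs(o[:,0])<.05)&(o[:,2]<.09)&(o[:,2]>.06)&(o[:,1]>.06)&(o[:,1]<.1)];print("L handle y",np.percentile(h[:,1],[1,50,99]),h[:,2].max())
im,d=r.capture("scene");P=cloud("scene",im,d);k=hsv(im,(3,150,60),(20,255,255),d)
o=C(P[k]);h=o[(np.abs(o[:,0])<.05)&(o[:,2]<.09)&(o[:,2]>.06)&(np.abs(o[:,1]+.084)<.02)];print("R handle y",np.percentile(h[:,1],[1,50,99]))
c=C(P[hsv(im,(3,100,30),(85,255,255),d)]);c=c[(np.abs(c[:,0]+.016)<.02)&(c[:,2]>.105)&(c[:,2]<.16)&(np.abs(c[:,1])<.1)];print("carrot y range",np.percentile(c[:,1],[0,1,99,100]))
```

```text
carrot tip y [0.071909   0.07421472] wid [-0.03134924  0.00071116]
L handle y [0.07884924 0.08406076 0.09904783] 0.08216258590018641
R handle y [-0.10123713 -0.0871851  -0.08185547]
carrot y range [-0.07170237 -0.07016174  0.06905759  0.07188885]
```

Request:
play_rows(moves="0.6 -0.002 -0.002 0.05 0 0 0.001; 0.6 -0.002 -0.002 0.1 0 0 0.001; 0.6 -0.002 -0.002 0.15 0 0 0.001; 0.6 -0.002 -0.002 0.195 0 0 0.001; 0.6 -0.002 -0.002 0.235 0 0 0.001; 0.6 -0.002 -0.002 0.265 0 0 0.001; 0.6 -0.002 -0.002 0.285 0 0 0.001; 0.6 -0.002 -0.002 0.298 0 0 0.001; 0.6 -0.002 -0.002 0.306 0 0 0.001; 0.6 -0.002 -0.002 0.306 0 0 0.001")

```text
clock: 19.7
tcp_pos: [0.557, -0.1261, 0.0437]
orientation: [-0.001, 0.768, 0.641, 0.001]
ft_force: [-0.6, 0.0, -1.4]
gripper_width: 0.0332
```

Request:
play_rows(moves="0.6 0 0 0.004 0 0 0; 0.6 0 0 0.007 0 0 0; 0.6 0 0 0.007 0 0 0")

```text
clock: 19.95
tcp_pos: [0.5571, -0.1262, 0.042]
orientation: [-0.0, 0.768, 0.641, 0.001]
ft_force: [0.2, -0.2, -1.5]
gripper_width: 0.0333
```

Request:
play_rows(moves="0.6 0 0 0.003 0 0 0; 0.6 0 0 0.005 0 0 0; 0.6 0 0 0.005 0 0 0")

```text
clock: 20.2
tcp_pos: [0.5572, -0.1262, 0.0415]
orientation: [0.0, 0.768, 0.641, 0.001]
ft_force: [-1.0, -0.4, 6.5]
gripper_width: 0.0333
```

Request:
play_rows(moves="0.3 0 0 0 0 0 0; 0.1 0 0 0 0 0 0; -0.05 0 0 0 0 0 0; -0.05 0 0 0 0 0 0; -0.05 0 0 -0.03 0 0 0; -0.05 0 0 -0.08 0 0 0; -0.05 0 0 -0.16 0 0 0; -0.05 0 0 -0.26 0 0 0; -0.05 0 0 -0.38 0 0 0; -0.05 0 0 -0.48 0 0 0")

```text
clock: 21.03
tcp_pos: [0.5568, -0.1262, 0.1865]
orientation: [-0.001, 0.768, 0.641, 0.001]
ft_force: [1.0, -0.0, -0.4]
gripper_width: 0.0446
```

Request:
play_rows(moves="-0.05 0 -0.05 -0.1 0 0 0; -0.05 0 -0.15 -0.2 0 0 0; -0.05 0 -0.15 -0.2 0 0 0; -0.05 0 -0.15 -0.2 0 0 0; -0.05 0 -0.15 -0.2 0 0 0")

```text
clock: 21.45
tcp_pos: [0.5125, -0.1191, 0.2443]
orientation: [-0.0, 0.768, 0.641, 0.001]
ft_force: [-0.1, -0.3, 0.1]
gripper_width: 0.0447
```

Run:
```python
from h import *
s=r.get_state();p,R0=s["tcp_pos"],rot(s);print(s["clock"],p,C(p),s["ft_force"],s["gripper_width"])
im,d=r.capture("wrist");cv2.imwrite("pics/w10.png",im);P=cloud("wrist",im,d,(p,R0.as_matrix()))
o=C(P[hsv(im,(3,150,60),(20,255,255),d)]);c=o[(np.abs(o[:,0]+.016)<.03)&(np.abs(o[:,1])<.075)&(o[:,2]<.07)]
print("carrot",c[:,:2].min(0),c[:,:2].max(0),"z",np.percentile(c[:,2],[2,50,98]))
for y in(-.04,0,.03): g=c[np.abs(c[:,1]-y)<.01]; print(y,len(g),np.percentile(g[:,2],97) if len(g) else 0)
for nm,h in(("L",o[(np.abs(o[:,0])<.045)&(np.abs(o[:,1]-.084)<.02)&(o[:,2]>.06)]),("R",o[(np.abs(o[:,0])<.045)&(np.abs(o[:,1]+.084)<.02)&(o[:,2]>.06)]),("F",o[(np.abs(o[:,0]-.049)<.02)&(np.abs(o[:,1])<.045)&(o[:,2]>.06)])):
    if len(h): print(nm,np.median(h,0).round(4),np.percentile(h[:,2],97).round(4))
q=C(P[hsv(im,(45,100,30),(80,255,255),d)])
for z in(.045,.06,.072):
    w=[q[(q[:,0]>.07)&(q[:,0]<.1)&(np.abs(q[:,1])<.1)],q[(q[:,1]>.1)&(q[:,1]<.13)&(np.abs(q[:,0])<.07)],q[(q[:,1]<-.1)&(q[:,1]>-.13)&(np.abs(q[:,0])<.07)]]
    print(z,[np.median(f[np.abs(f[:,2]-z)<.006][:,i]).round(4) for f,i in zip(w,(0,1,1))])
```

```text
21.45 [ 0.51247533 -0.11906972  0.24434423] [-0.06102787 -0.00110457  0.24434423] [-0.10652179 -0.28411075  0.06557431] 0.04465692196946299
carrot [-0.0338484  -0.06342955] [0.00447841 0.07379357] z [0.04128315 0.05182814 0.05548389]
-0.04 707 0.0553400888641703
0 783 0.05548744416363507
0.03 828 0.05540639396720212
L [0.0007 0.0837 0.0792] 0.0811
R [-0.0149 -0.0828  0.0786] 0.0805
F [0.0456 0.0023 0.0789] 0.0806
0.045 [np.float64(0.0798), np.float64(0.1164), np.float64(-0.1176)]
0.06 [np.float64(0.08), np.float64(0.1164), np.float64(-0.118)]
0.072 [np.float64(0.0799), np.float64(0.1165), np.float64(-0.1179)]
```

View pics/w10.png

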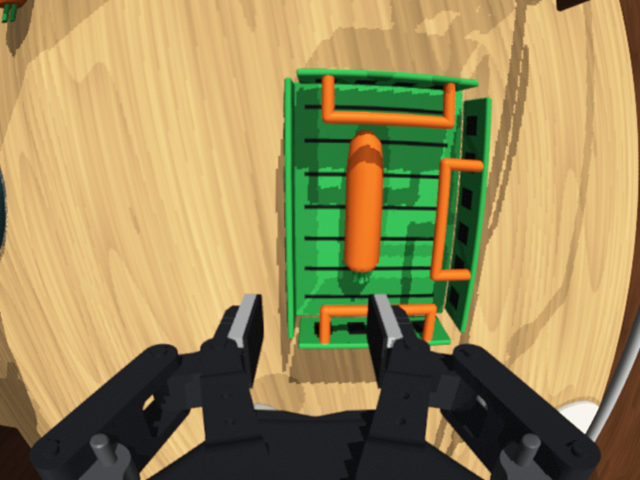

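The carrot lies level on the floor at (365,205) in the wrist view. Its top is 55 mm up, which puts its centre at about 38 mm. All three walls are upright and the gripper is clear, so I'm handing in.

```bash
python3 -c "
from bench import r
print(r.close_job())"
```

```text
the job is handed in; nothing more can be done
None
```

The crate is set up and the carrot is lying flat on its floor. I handed the job in at about 21.5 s of the 72 s allowed; no verdict is reported.

**Walls:** I swung the right, left and far walls up in that order by their handles, leaning the tool about 38° for the far one. In the last check each inner face stayed within 0.4 mm over the heights measured, so all three stand within about 1° of vertical.

**Carrot:** I gripped the small carrot at mid-length and lowered it along the crate's y axis. It was let go at light contact, about 6.5 N. The last picture shows:
- It is level, with its top 55 mm up along its length, so its centre is about 38 mm above the worktop.
- Its centre is about 15 mm from the crate's middle in x and within a few mm in y.
- The gripper is clear of everything, with no force on the wrist.

**Disagreements and gaps:**
- The far wall stalled at about 78° with roughly 31 N on the wrist, because my planned arc ran too low. A small correction brought it upright.
- The side and wrist cameras disagreed by up to about 4 mm on the handle and carrot positions. The grasps and clearances allowed for this.
- I did not measure the leek, onion or celeriac again at the end. No unexpected force showed up near them.

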